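# Unfold the crank and clamp a glue-up

## Robot

A 6-joint arm with a two-finger parallel gripper is mounted at the origin on a cart in front of the work surface, level with it; the furniture and walls round the work are solid. World frame = base frame: x ahead of the robot, y to its left, z up, the work surface at z = 0. Lengths are in mm, angles in rad, forces in N, time in s.
With the tool pointing down it reaches from about 275 to 725 mm from the base axis. Payload 5.6 kg.
Tool frame: the origin (TCP) lies at the very end of the fingers, on their centre line; the grasp point (between the pads) lies 19 mm behind it (arm.grasp_offset is the distance from the TCP to the grasp point, in mm); z points along the fingers, x is the direction in which the jaws open and shut, and the axes are right-handed (so a half turn about z gives the same grasp; the last joint's range is limited). The gripper opens to 85 mm and grips with 20 to 120 N. Pads are 22 mm wide; open, the fingers measure 114 mm over their backs; the gripper's body (76 mm by 85 mm) begins 54 mm behind the grasp point. The pads swing forward as they close: fully open they stand 13 mm farther back than shut.
Start: joints at [1.561, 0.255, 0.108, 0, -1.424, -0.285], TCP at [159.774, 526.275, 231.283] pointing down, gripper open.
Joint ranges: [-2.95, 2.95], [-1.21, 1.97], [-1.09, 1.5], [-2.87, 1.71], [-2.94, -0.07], [-3.05, 3.05]. Speed limits (rad/s): [2.57, 2.57, 3.14, 3.14, 3.14, 3.14].

## Interface

Orientations are given as a unit quaternion [w, x, y, z].
In Python, from bench import arm gives the robot as it stands. The module is installed in compiled form; this text tells all that it offers.
- The arm moves only by the shell command python3 -m crank 'ROWS' [OPENING] [FORCE]. ROWS is JSON, a list of rows, each an object with "delta_pos": the shift along the tool's x, y, z in units of 40 mm (1.0 is 40 mm), a list of three; "twist": the turn about the tool's z in units of 5 degrees (1.0 is 5 degrees). In form: [{"delta_pos": [dx, dy, dz], "twist": twist}, ...]. A call has 1 to 12 rows; each row is the pose to reach, as a shift and turn from the pose commanded when the call began, along the tool's axes at that moment; what a row does not reach only later rows make up. A row lasts 1/10 s, in which the tool goes at most 50 mm and 8.59 degrees, less where a joint would pass 70% of its speed; a pose out of reach is approached as far as the arm can. A call with a gripper value outside its range is refused whole. OPENING is the closure in counts, from 0 (fully open) to 255 (shut), set as the call begins (- or left out, the last holds). The fingers move at their own pace and stop on an object; FORCE is the grip in N (left out, the last holds). Time passes only in rows, so rows that repeat a pose let the fingers close. It gives the time, the measured TCP pose, the force and the opening at its end, in the units of the state.
- arm.get_obs(): the state, without advancing time (a new reading comes with each control period).
- arm.camera(name): name is "scene" or "top" or "wrist"; returns a dict with "pixels" (480x640x3 uint8, blue, green, red), "fx", "fy", "cx", "cy" (pixels), "rvec" (rotation vector, rad) and "tvec" (3), from world to camera coordinates, as OpenCV has them. Camera axes: x right, y down, z forward; pixel columns grow to the right and rows downward; lengths in mm; the calibration is good to about 2 mm. A picture is of the moment at which its call begins. There is no depth.
- arm.finish_job(): hands the job in, once; it reports no verdict.
The state is a dict: "time_s": time; "joints": joint angles; "qvel": joint speeds; "joint_efforts": joint torques, N m; "ee_pos": TCP position; "eef_rot": TCP orientation; "ft_force": force on the tool from outside, world axes, zero at the start; "wrist_torque": the same for the moment, N m; "grip_width": opening from 0.0 (shut) to 1.0 (fully open).
Only numpy, scipy, OpenCV 4.12 (cv2) and the standard library are available. Lean on these libraries where they do the work, as an engineer would, in place of code of your own. Each camera call takes 0.05 s, during which the arm holds its last target.

## Task

Swing the folded crank handle up until it snaps upright, and only then crank it clockwise until the jaw has closed up the two pine strips against the fence and squeezes them with about 20 N; more than 45 N at any moment bruises the wood. Work the clamp only by its crank, leave it tight with the handle still up, and do not disturb the things around.

Things in the scene. Friction and masses are not known exactly. Their poses are not given: they have to be found in the camera images.
- spindle (a point): centre of the crank's upright spindle, on its axis at the underside of the crank arm, 80 mm above the bench. The clamp is a fixed plywood board (150 x 280 x 15 mm) with a grey gear housing (76 x 76 mm, top 70 mm above the bench) on one end; this point's y axis runs along the board from the spindle to the fence, z is up
- crank (a joint): angle of the crank about its upright spindle, rad: 0 to 4.5, grows clockwise seen from above (tightening); at 0 (starts 0 to 0.4) the arm points along spindle's -y. It drives the jaw 15 mm per rad, drags with about 0.45 Nm (6 N at the handle) and stays where it is left. Every 10 N of jaw pressure add 2 N at the handle; on closed-up strips the pressure builds up within about a tenth of a radian
- hinge_pin (a point): centre of the folding handle's hinge pin, in the fork at the outer end of the crank arm: 75 mm from the spindle axis, 104 mm above the bench. The steel arm is 14 mm wide, its top 16 mm below the pin; the fork is 21 mm wide and reaches 6 mm above the pin
- grip_mid (a point): middle of the handle's grip, on its axis, 47 mm from the hinge pin. The grip is a black plastic sleeve, 20 mm in diameter, that covers 14 to 76 mm from the pin and spins freely on its own axis. Folded, it lies level above the arm and points from the pin to the spindle axis; unfolded, it stands upright on the arm's end, its top 180 mm above the bench
- handle (a joint): fold angle of the handle about the hinge pin, rad: 0 folded flat over the arm (as it starts), 1.57 unfolded, upright against its stop. The hinge axis is level and square to the arm. An over-centre spring pulls it towards the nearer end: it resists with up to about 0.35 Nm before 0.8 rad, then pulls on towards the stop
- jaw: the clamp's moving steel jaw, 104 wide x 13 thick x 28 mm high, on short stiff springs in front of the toothed carriage; it slides along spindle's +y. This body's origin coincides with the spindle axis at bench height when the crank is at 0, and moves with the jaw; the pressing face is 70 mm ahead of it in +y
- fence: fixed wooden fence, 130 wide x 20 thick x 32 mm high, pegged across the board; origin under the middle of its pressing face, which looks to the jaw; its distance from the spindle differs from time to time (about 150 to 168 mm)
- strip_a: the rough pine strip next to the jaw, 95 mm long, between 25 and 35 mm wide, 19 mm thick, lying loose on the board with its length roughly across it; origin at the centre of its underside; its own x and y axes lie oblique to its edges
- strip_b: the rough pine strip next to the fence, like the other; there are small gaps between jaw, strips and fence
- screw_dish: the steel dish of screws (86 mm across, 26 high) by the clamp, a loose bystander; origin at its underside
- file: the flat file (148 mm long) by the clamp, a loose bystander; origin at its underside
- glue_bottle: the white glue bottle (170 mm tall), a loose bystander; origin at its underside
- masking_tape: the roll of masking tape (96 mm across), a loose bystander; origin at its underside
- brush: the flat brush (215 mm long), a loose bystander; origin at its underside
- mug: the mug (96 mm tall), a loose bystander; origin at its underside
- tape_measure: the tape measure (62 mm tall), a loose bystander; origin at its underside

How it is judged (in metres and radians):
On the way, in this order (a step that is already met when the one before it is completed fails the run):
1. the handle is unfolded upright against its stop (value of joint handle above 1.45 rad), for 0.2 s.
2. the strips are closed up and pressed between jaw and fence (contact force between jaw and strip_a above 12 N and contact force between strip_a and strip_b above 10 N and contact force between strip_b and fence above 10 N), for 0.2 s.
At the end, for the whole second after the job is handed in: Released, the handle still stands upright (over 1.4 rad) and the jaw presses the strips with 12 to 32 N (over 10 N from strip to strip and from strip to fence) (all of step 2 and contact force between jaw and strip_a below 32 N and value of joint handle above 1.4 rad); the robot touches nothing.
It fails at once if the crank is turned on (past 0.8 rad) with the handle not unfolded (under 1.2 rad) (value of joint crank above 0.8 rad and value of joint handle below 1.2 rad).
It fails at once if the jaw presses a strip with more than 45 N (contact force between jaw and strip_a above 45 N).
It fails at once if the gripper pushes the jaw or a strip itself (contact force between the fingers and jaw above 1 N or contact force between the fingers and strip_a above 1 N or contact force between the fingers and strip_b above 1 N).
It fails at once if a bystander is moved more than 30 mm (distance of any of screw_dish, file, glue_bottle, masking_tape, brush, mug, tape_measure from where it was at the start of the episode above 0.03 m).
It also fails if it takes over 56 s, if anything falls off the work surface, if the arm or the gripper's body presses on something with over 40 N, if the wrist force passes 120 N, or if a joint passes its speed limit or range.

## Working session

There is one attempt and no reset: what is moved stays moved. The work goes in short steps, Python scripts to look and compute and a shell command to move; the robot and the scene stay as the last step left them, time stands still between calls to the robot, and variables do not carry over. Pictures are saved under pics/ and viewed, and the job is handed in when it is done.

```bash
mkdir -p pics; cat > h.py <<'E'
import numpy as np, cv2
from bench import arm
def snap(n,tag):
    c=arm.camera(n); cv2.imwrite(f'pics/{tag}.png',c['pixels']); np.savez(f'pics/{tag}.npz',**{k:c[k] for k in c}); return c
def load(tag): return np.load(f'pics/{tag}.npz')
def ray(c,u,v):
    R=cv2.Rodrigues(np.array(c['rvec'],float))[0]; t=np.array(c['tvec'],float).ravel()
    d=R.T@np.array([(u-c['cx'])/c['fx'],(v-c['cy'])/c['fy'],1.]); return -R.T@t,d
def onz(c,u,v,z):
    o,d=ray(c,u,v); return o+d*(z-o[2])/d[2]
def proj(c,p):
    R=cv2.Rodrigues(np.array(c['rvec'],float))[0]; q=R@np.array(p,float)+np.array(c['tvec'],float).ravel()
    return np.array([c['fx']*q[0]/q[2]+c['cx'],c['fy']*q[1]/q[2]+c['cy']])
def tri(c1,p1,c2,p2):
    o1,d1=ray(c1,*p1);o2,d2=ray(c2,*p2)
    s=np.linalg.lstsq(np.c_[d1,-d2],o2-o1,rcond=None)[0]
    a=o1+s[0]*d1;b=o2+s[1]*d2; return (a+b)/2,np.linalg.norm(a-b)
E
python3 - <<'E'
from h import *
for n in('scene','top','wrist'):
    c=snap(n,n+'0'); print(n,ray(c,320,240),c['fx'])
print(arm.get_obs(),arm.grasp_offset)
E
```

```text
scene (array([-106.7168024 , 1002.67438386, 1178.3832077 ]), array([ 0.45468688, -0.55048476, -0.70040612])) 564.6453484278634
top (array([ 238.8531665 ,  111.5034188 , 1565.60564752]), array([ 0.23037279,  0.00340005, -0.97311391])) 454.2539702424812
wrist (array([236.02004996, 501.77447956, 372.50558708]), array([-0.30441529,  0.09298819, -0.9480345 ])) 391.1966151722539
{'time_s': 0.15, 'joints': array([ 1.56060171e+00,  2.55617660e-01,  1.07306422e-01, -3.10767238e-04,
       -1.42390365e+00, -2.84613981e-01]), 'qvel': array([ 0.00025905, -0.00308211,  0.00354106,  0.00350725, -0.00118116,
        0.00052206]), 'joint_efforts': array([-1.09494558e-03, -3.86942661e+01,  2.38079149e+01,  5.36663041e+00,
       -4.56003690e-03,  1.30240576e-06]), 'ee_pos': array([159.65857725, 525.93435697, 230.60851863]), 'eef_rot': array([-5.50745719e-04, -5.95566615e-01,  8.03305596e-01, -4.72632567e-04]), 'ft_force': array([ 0.11770527, -0.18294829, -0.07474045]), 'wrist_torque': array([ 0.01929546, -0.03156009, -0.03930146]), 'grip_width': 1.0015433986079982} 18.700000000000003
```

View pics/scene0.png

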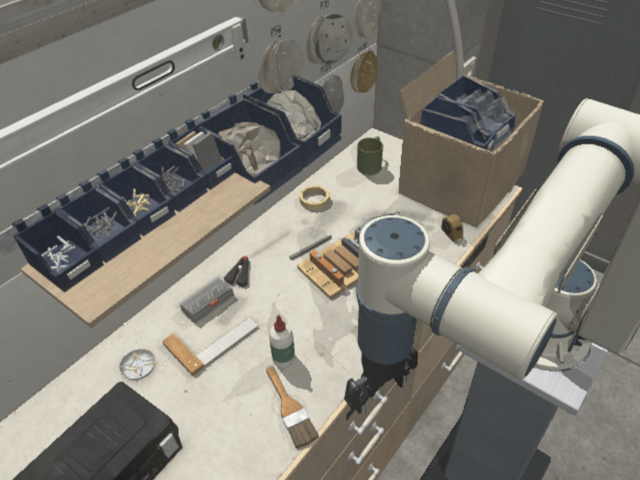

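View pics/top0.png

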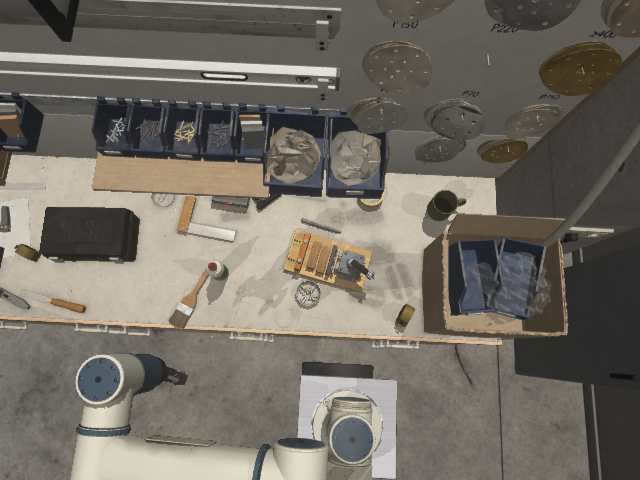

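View pics/wrist0.png

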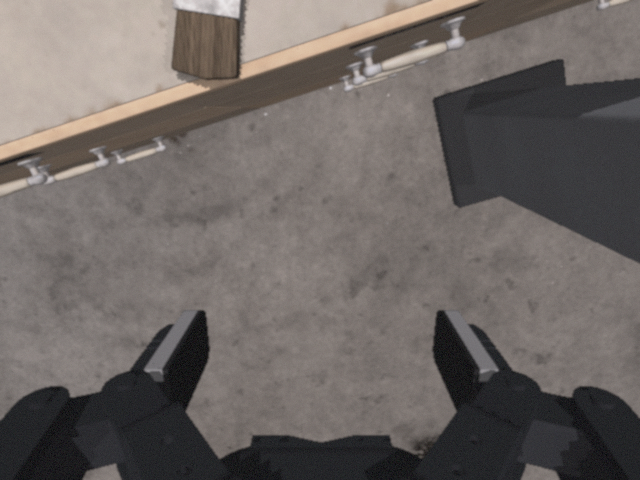

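The top view shows the clamp around (330,262), with the fence to the left and the crank near (355,268). The arm hides it in the scene view. I'll zoom in on the top view.

```bash
python3 - <<'E'
from h import *
c=load('top0'); p=c['pixels'][205:325,270:400]
cv2.imwrite('pics/topz0.png',cv2.resize(p,None,fx=5,fy=5,interpolation=cv2.INTER_CUBIC))
for u,v in((356,266),(368,274),(302,239),(308,294)): print(onz(c,u,v,90),onz(c,u,v,15))
E
```

```text
[506.47718411  -6.18813479  90.        ] [520.07959973 -12.16999487  15.        ]
[481.92639722 -46.36232017  90.        ] [494.28098012 -54.38609701  15.        ]
[588.47343355 176.86216745  90.        ] [606.24343875 180.18412962  15.        ]
[406.2506031  146.51367106  90.        ] [414.75884361 148.29312272  15.        ]
```

View pics/topz0.png

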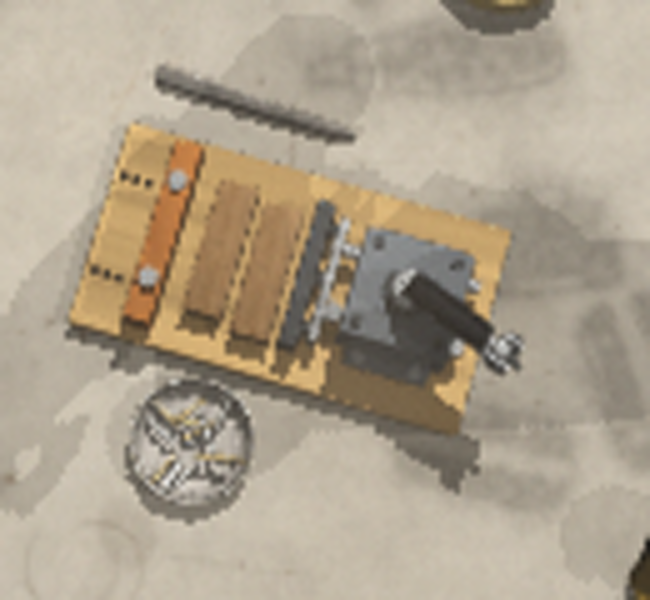

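```bash
python3 - <<'E'
from h import *
c=load('top0')
f=lambda x,y,z: onz(c,270+(x+.5)/5-.5,205+(y+.5)/5-.5,z)
cs=[f(x,y,15) for x,y in((130,125),(510,235),(460,430),(70,325))]
for k in cs: print('corner',k.round(1))
for i in range(4): print(np.linalg.norm(cs[i]-cs[(i+1)%4]).round(1))
mid=lambda a,b:(a+b)/2
L=mid(cs[0],cs[3]);R=mid(cs[1],cs[2]);d=(L-R)/np.linalg.norm(L-R);print('boarddir',d, np.arctan2(d[1],d[0]))
s=f(405,285,104);p=f(500,350,104);print('free end',s,'pin',p,np.linalg.norm(p-s))
h=[f(x,y,70) for x,y in((370,228),(473,258),(440,382),(341,350))];print('housing',np.mean(h,0))
E
```

```text
corner [639.1 204.7  15. ]
corner [573.8 -64.9  15. ]
corner [435.9 -34.   15. ]
corner [494.5 237.2  15. ]
277.4
141.4
277.5
148.2
boarddir [0.22327726 0.97475498 0.        ] 1.345621004281567
free end [517.60158049  13.03294273 104.        ] pin [477.92254638 -50.10781396 104.        ] 74.57332568480196
housing [511.17536995   9.61232248  70.        ]
```

The rough measurements fit together: spindle ≈ (517,13), pin ≈ (478,-50), crank ≈ 0.33 rad. I'll move in over the grip at safe height, in two calls.

```bash
python3 -m crank '[{"delta_pos":[0.5,-0.6,0],"twist":1},{"delta_pos":[1.2,-1.4,0],"twist":2.5},{"delta_pos":[2,-2.34,0],"twist":4},{"delta_pos":[2.8,-3.28,0],"twist":5.5},{"delta_pos":[3.6,-4.22,0],"twist":7},{"delta_pos":[4.4,-5.16,0],"twist":8.5},{"delta_pos":[5,-5.86,0],"twist":10},{"delta_pos":[5.17,-6.05,0],"twist":10.5},{"delta_pos":[5.17,-6.05,0],"twist":10.5}]' 0 30
python3 - <<'E'
from h import *
o=arm.get_obs();print(o['ee_pos'],o['eef_rot'],o['joints'],o['time_s'])
E
```

```text
time_s: 1.05
ee_pos: [331.7, 257.0, 231.3]
eef_rot: [-0.0, -0.178, 0.984, 0.0]
ft_force: [0.3, 0.3, 0.2]
grip_width: 1.003
[331.66407705 256.96823414 231.27497316] [-4.42754580e-05 -1.77551281e-01  9.84111547e-01  6.66868234e-05] [ 1.03589090e+00 -6.71138466e-03 -1.96190167e-01 -1.57050038e-04
 -1.38127465e+00 -6.78866046e-01] 1.05
```

```bash
python3 -m crank '[{"delta_pos":[-0.12,-0.6,0],"twist":1},{"delta_pos":[-0.32,-1.5,0],"twist":2.5},{"delta_pos":[-0.54,-2.5,0],"twist":4},{"delta_pos":[-0.76,-3.5,0],"twist":5.5},{"delta_pos":[-0.98,-4.5,0],"twist":7},{"delta_pos":[-1.2,-5.5,0],"twist":8.5},{"delta_pos":[-1.41,-6.5,0],"twist":10},{"delta_pos":[-1.6,-7.4,0],"twist":10.5},{"delta_pos":[-1.68,-7.75,0],"twist":10.5},{"delta_pos":[-1.68,-7.75,0],"twist":10.5}]' 0 30
python3 - <<'E'
from h import *
snap('wrist','wrist1');snap('scene','scene1')
o=arm.get_obs();print(o['ee_pos'],o['eef_rot'],o['joints'],o['time_s'])
E
```

```text
time_s: 2.05
ee_pos: [503.9, -8.6, 230.4]
eef_rot: [-0.001, 0.275, 0.962, -0.0]
ft_force: [0.1, 0.2, -1.0]
grip_width: 1.002
[503.10577702  -7.34056321 230.91354693] [-4.09117510e-04  2.73940196e-01  9.61746640e-01  4.23965971e-05] [ 2.96913742e-01  1.62733020e-01 -1.01011062e-02 -5.23500762e-04
 -1.39860308e+00 -8.51799071e-01] 2.15
```

View pics/wrist1.png

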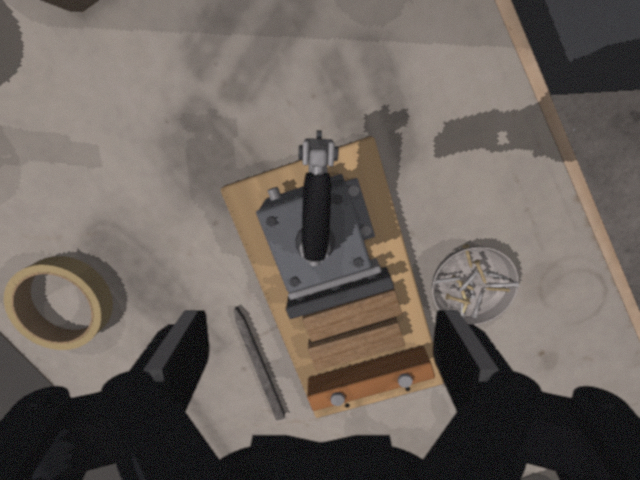

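View pics/scene1.png

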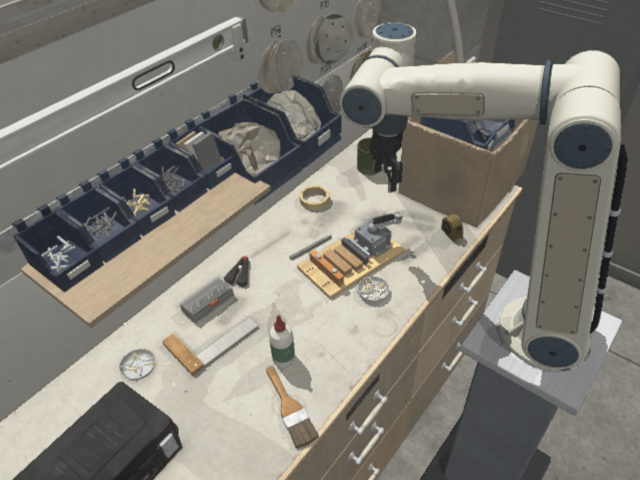

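The wrist view shows the pin near (319,152) and the sleeve from (317,175) to (315,258). I'll measure it by colour.

```bash
python3 - <<'E'
from h import *
w=load('wrist1');s=load('scene1');t=load('top0')
g=w['pixels'].max(2)
m=((g<50)*255).astype(np.uint8); m[:165]=0;m[265:]=0;m[:,:290]=0;m[:,345:]=0
n,lab,st,ce=cv2.connectedComponentsWithStats(m)
i=1+np.argmax(st[1:,4]);print(st[i],ce[i])
for r in range(168,264,8):
    xs=np.where(lab[r]==i)[0]
    if len(xs):print(r,xs.min(),xs.max())
rect=cv2.minAreaRect(cv2.findContours((lab==i).astype(np.uint8),0,1)[0][0]);print(rect)
cv2.imwrite('pics/w1z.png',cv2.resize(w['pixels'][120:320,220:420],None,fx=3,fy=3,interpolation=cv2.INTER_CUBIC))
cv2.imwrite('pics/s1z.png',cv2.resize(s['pixels'][195:305,290:420],None,fx=5,fy=5,interpolation=cv2.INTER_CUBIC))
for u,v in(ce[i],(319,153),(315,257),(317,176)): print(onz(w,u,v,104))
E
```

```text
[ 290  173   54   88 2667] [318.02624672 213.47619048]
176 306 341
184 305 343
192 292 331
200 303 342
208 303 331
216 303 331
224 303 329
232 301 332
240 302 334
248 304 332
256 305 324
((314.9586181640625, 216.20343017578125), (52.20387649536133, 87.6719741821289), 3.3664605617523193)
[500.88347693 -18.5120119  104.        ]
[478.00273655 -53.90422511 104.        ]
[520.25787235   8.31018346 104.        ]
[487.39645481 -41.43675599 104.        ]
```

View pics/w1z.png

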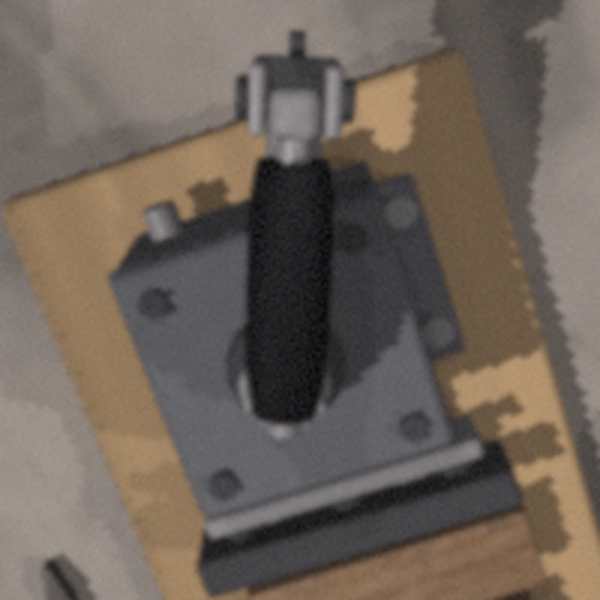

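View pics/s1z.png

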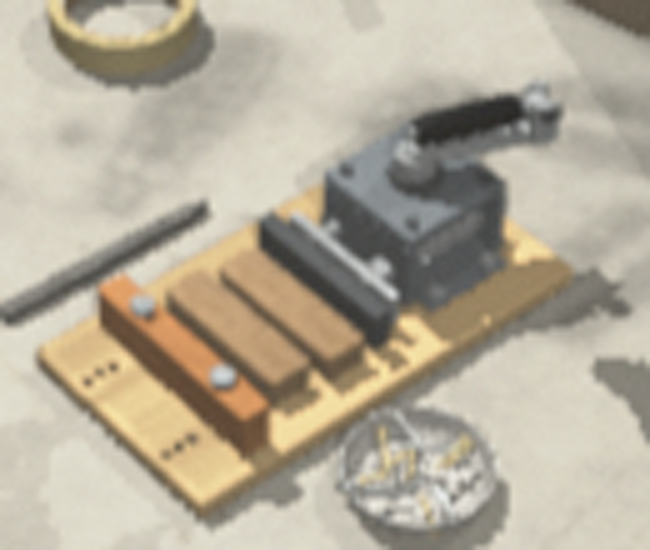

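Both views put the pin at about (478,-52) and agree on the crank line to about 2°. The gripper is aligned with the hinge axis, so I'll descend astride the sleeve.

```bash
python3 -m crank '[{"delta_pos":[-0.03,0,0.6],"twist":0},{"delta_pos":[-0.06,0,1.5],"twist":0},{"delta_pos":[-0.06,0,2.4],"twist":0},{"delta_pos":[-0.06,0,3.1],"twist":0},{"delta_pos":[-0.06,0,3.5],"twist":0},{"delta_pos":[-0.06,0,3.6],"twist":0},{"delta_pos":[-0.06,0,3.6],"twist":0},{"delta_pos":[-0.06,0,3.6],"twist":0}]' 0 40
python3 - <<'E'
from h import *
snap('wrist','wrist2');snap('scene','scene2')
E
```

```text
time_s: 2.95
ee_pos: [506.1, -8.9, 88.6]
eef_rot: [0.001, 0.274, 0.962, 0.0]
ft_force: [0.4, -0.2, 0.1]
grip_width: 0.998
```

View pics/wrist2.png

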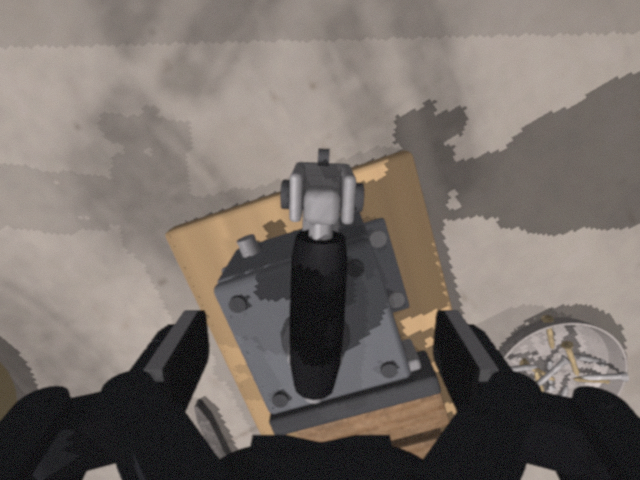

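The sleeve lies at x ≈ 315, between pads centred on 321, so it is well centred. I'll close on it.

```bash
python3 -m crank '[{"delta_pos":[0,0,0],"twist":0},{"delta_pos":[0,0,0],"twist":0},{"delta_pos":[0,0,0],"twist":0},{"delta_pos":[0,0,0],"twist":0},{"delta_pos":[0,0,0],"twist":0},{"delta_pos":[0,0,0],"twist":0},{"delta_pos":[0,0,0],"twist":0},{"delta_pos":[0,0,0],"twist":0}]' 255 40
python3 - <<'E'
from h import *
c=snap('wrist','wrist3');w=load('wrist2')
o=arm.get_obs();print(o['ee_pos'],o['ft_force'],o['wrist_torque'])
for n,pts in(('w',((323,192),(315,392))),):
    for q in pts: print(onz(w,*q,104))
E
```

```text
time_s: 3.85
ee_pos: [506.3, -10.0, 87.7]
eef_rot: [0.001, 0.275, 0.962, 0.0]
ft_force: [4.1, -3.9, -0.6]
grip_width: 0.217
[506.29522369  -9.99948376  87.73674149] [ 4.63649501 -2.78895784 -0.13029676] [-1.17492478 -1.56360182 -0.23592381]
[477.19350947 -55.33632465 104.        ]
[521.64935148  10.70669    104.        ]
```

View pics/wrist3.png

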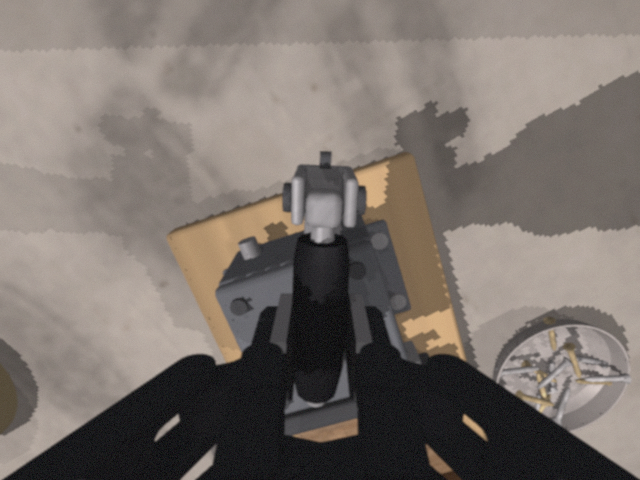

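Gripped at 0.217, which is about 18–20 mm, roughly 51 mm from the pin. I'll swing up along the arc, the first 45° now.

```bash
python3 -m crank '[{"delta_pos":[0,-0.011,-0.166],"twist":0},{"delta_pos":[0,-0.043,-0.33],"twist":0},{"delta_pos":[0,-0.097,-0.488],"twist":0},{"delta_pos":[0,-0.171,-0.638],"twist":0}]'
python3 -m crank '[{"delta_pos":[0,-0.092,-0.139],"twist":0},{"delta_pos":[0,-0.202,-0.264],"twist":0},{"delta_pos":[0,-0.202,-0.264],"twist":0}]'
```

```text
time_s: 4.3
ee_pos: [502.1, -15.7, 111.7]
eef_rot: [-0.0, 0.275, 0.961, -0.0]
ft_force: [9.0, -4.8, -11.0]
grip_width: 0.216
time_s: 4.6
ee_pos: [497.7, -22.7, 122.7]
eef_rot: [0.0, 0.275, 0.961, 0.0]
ft_force: [6.7, -3.1, -8.0]
grip_width: 0.217
```

```bash
python3 - <<'E'
from h import *
c=snap('wrist','wrist4');s=snap('scene','scene4')
cv2.imwrite('pics/s4z.png',cv2.resize(s['pixels'][155:285,330:450],None,fx=4,fy=4,interpolation=cv2.INTER_CUBIC))
E
```

```text
(no output)
```

View pics/wrist4.png

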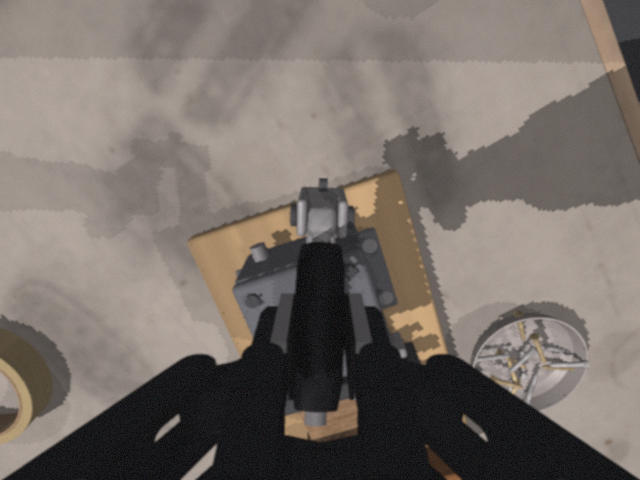

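View pics/s4z.png

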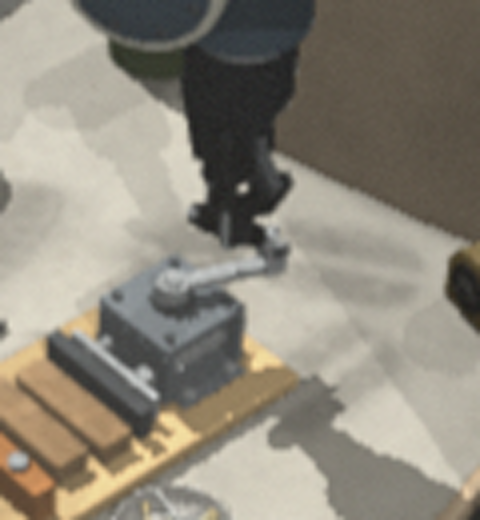

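The handle is past 45° and tracking the arc. On to upright.

```bash
python3 -m crank '[{"delta_pos":[-0.02,-0.126,-0.11],"twist":0},{"delta_pos":[-0.03,-0.265,-0.203],"twist":0},{"delta_pos":[-0.03,-0.414,-0.277],"twist":0},{"delta_pos":[-0.03,-0.572,-0.33],"twist":0},{"delta_pos":[-0.03,-0.736,-0.363],"twist":0},{"delta_pos":[-0.03,-0.9,-0.374],"twist":0},{"delta_pos":[-0.03,-0.9,-0.374],"twist":0},{"delta_pos":[-0.03,-0.9,-0.374],"twist":0}]'
python3 - <<'E'
from h import *
c=snap('wrist','wrist5');s=snap('scene','scene5')
cv2.imwrite('pics/s5z.png',cv2.resize(s['pixels'][155:285,330:450],None,fx=4,fy=4,interpolation=cv2.INTER_CUBIC))
o=arm.get_obs();print(o['ee_pos'],o['ft_force'],o['wrist_torque'],o['grip_width'])
E
```

```text
time_s: 5.5
ee_pos: [478.7, -53.9, 138.4]
eef_rot: [-0.0, 0.275, 0.961, -0.0]
ft_force: [-2.3, 2.1, 0.6]
grip_width: 0.199
[478.91906385 -53.67535919 138.35271593] [-2.52699469  2.85624827  2.09147252] [0.90197683 0.83781972 0.07565098] 0.19853602728672295
```

View pics/wrist5.png

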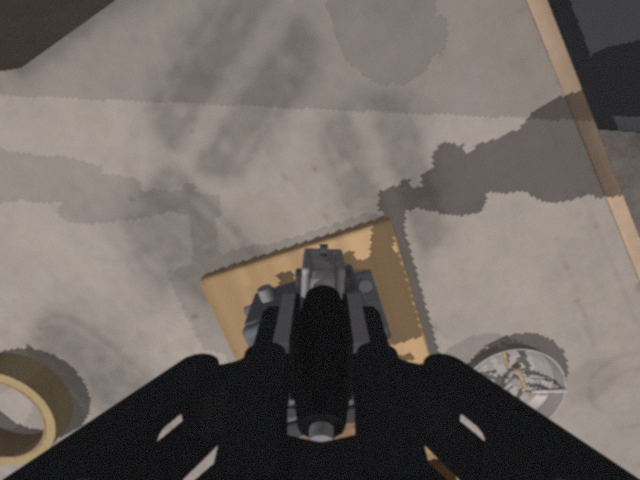

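View pics/s5z.png

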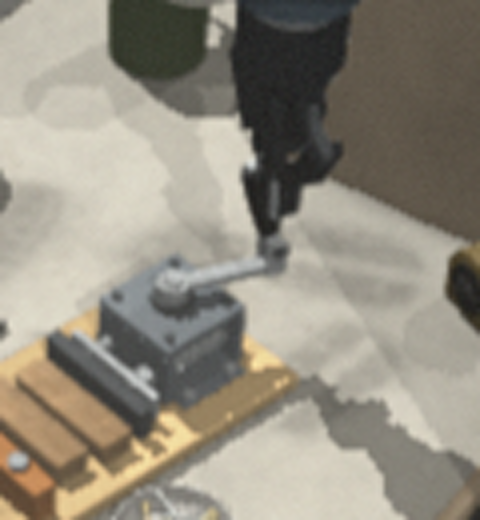

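```bash
python3 - <<'E'
from h import *
w=load('wrist5')
for P in((478,-53,104),(478,-53,118),(478,-53,180),(482,-46,178)): print(P,proj(w,P))
cv2.imwrite('pics/w5z.png',cv2.resize(w['pixels'][230:460,240:400],None,fx=3,fy=3,interpolation=cv2.INTER_CUBIC))
E
```

```text
(478, -53, 104) [324.44482608 281.31088164]
(478, -53, 118) [324.70549867 294.11566577]
(478, -53, 180) [326.55058356 384.75010437]
(482, -46, 178) [327.29312082 401.52054688]
```

View pics/w5z.png

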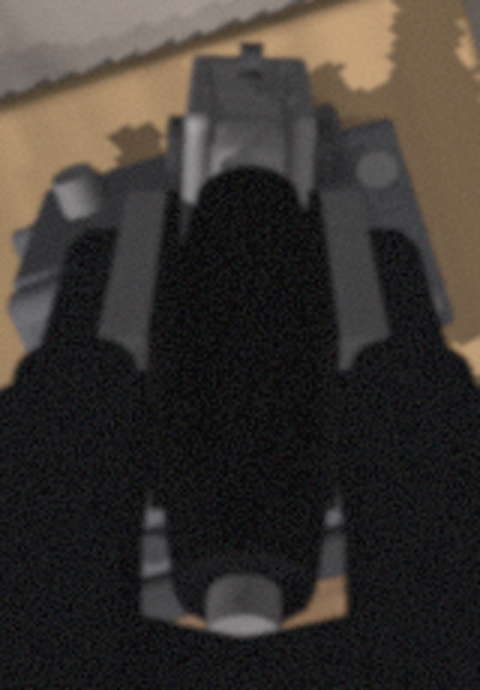

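```bash
python3 - <<'E'
from h import *
w=load('wrist5')
u=np.array([.53,.848,0]);z=np.array([0,0,1.])
for pin in ((478,-53,104),(476.5,-55.5,104)):
  for th in(1.0,1.1,1.2,1.3,1.4,1.57):
    P=np.array(pin)+76*(np.cos(th)*u+np.sin(th)*z); Q=np.array(pin)+14*(np.cos(th)*u+np.sin(th)*z);print(pin,th,proj(w,pin),proj(w,P),proj(w,Q))
E
```

```text
(478, -53, 104) 1.0 [324.44482608 281.31088164] [325.3750279  455.17816809] [324.57973066 306.52636998]
(478, -53, 104) 1.1 [324.44482608 281.31088164] [325.59456962 449.75183224] [324.60598931 304.9217885 ]
(478, -53, 104) 1.2 [324.44482608 281.31088164] [325.81517787 441.4710455 ] [324.63082744 303.0498318 ]
(478, -53, 104) 1.3 [324.44482608 281.31088164] [326.03178794 430.19456642] [324.65393056 300.92839464]
(478, -53, 104) 1.4 [324.44482608 281.31088164] [326.23855111 415.88272611] [324.67499934 298.57932558]
(478, -53, 104) 1.57 [324.44482608 281.31088164] [326.54928882 384.91328359] [324.70537403 294.13762031]
(476.5, -55.5, 104) 1.0 [324.3660996 275.8792419] [325.27591993 449.03085153] [324.49787186 300.95735658]
(476.5, -55.5, 104) 1.1 [324.3660996 275.8792419] [325.49285962 443.31834872] [324.52379416 299.31301296]
(476.5, -55.5, 104) 1.2 [324.3660996 275.8792419] [325.71107229 434.7347722 ] [324.54832995 297.40257784]
(476.5, -55.5, 104) 1.3 [324.3660996 275.8792419] [325.92555416 423.14248512] [324.57116848 295.24441536]
(476.5, -55.5, 104) 1.4 [324.3660996 275.8792419] [326.13051215 408.50723943] [324.59201377 292.86083979]
(476.5, -55.5, 104) 1.57 [324.3660996 275.8792419] [326.43904796 376.99262579] [324.62211063 288.36683798]
```

The cap shows at row 432. Upright it would be at about 385, so the handle is only at ≈1.25 rad. I'll move farther outward and watch the force.

```bash
python3 -m crank '[{"delta_pos":[0,-0.1,0],"twist":0},{"delta_pos":[0,-0.2,0],"twist":0},{"delta_pos":[0,-0.2,0],"twist":0}]'
python3 -m crank '[{"delta_pos":[0,-0.08,0],"twist":0},{"delta_pos":[0,-0.08,0],"twist":0}]'
python3 - <<'E'
from h import *
w=snap('wrist','wrist6')
cv2.imwrite('pics/w6z.png',cv2.resize(w['pixels'][230:460,240:400],None,fx=3,fy=3,interpolation=cv2.INTER_CUBIC))
E
```

```text
time_s: 5.9
ee_pos: [474.5, -61.2, 138.2]
eef_rot: [-0.001, 0.275, 0.962, -0.001]
ft_force: [-3.0, -0.2, 2.5]
grip_width: 0.16
time_s: 6.1
ee_pos: [472.1, -65.2, 138.2]
eef_rot: [-0.001, 0.275, 0.962, -0.002]
ft_force: [-4.9, -6.1, 1.8]
grip_width: -0.002
```

View pics/w6z.png

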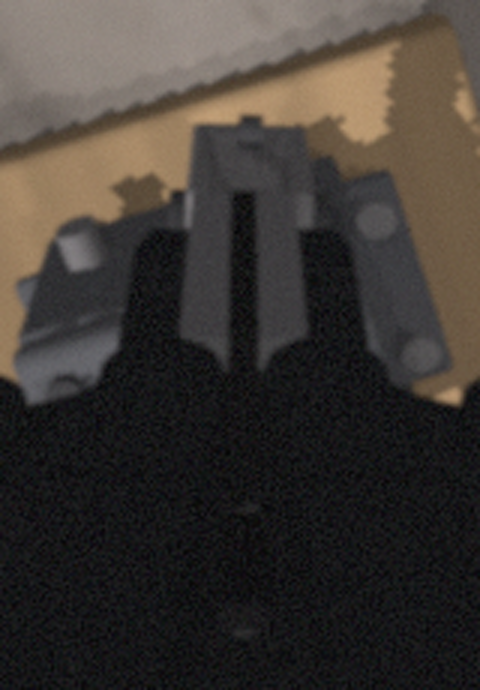

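The pads slid off outboard of the sleeve and shut. The 8 N outward push on the tool suggests the handle is springing against them. I'll back away outward so it can snap, then look.

```bash
python3 -m crank '[{"delta_pos":[0,-0.1,0],"twist":0},{"delta_pos":[0,-0.3,0],"twist":0},{"delta_pos":[0,-0.5,0],"twist":0},{"delta_pos":[0,-0.8,0],"twist":0},{"delta_pos":[0,-0.8,0],"twist":0}]'
python3 - <<'E'
from h import *
w=snap('wrist','wrist7');s=snap('scene','scene7')
cv2.imwrite('pics/s7z.png',cv2.resize(s['pixels'][155:285,330:450],None,fx=4,fy=4,interpolation=cv2.INTER_CUBIC))
E
```

```text
time_s: 6.65
ee_pos: [456.3, -91.2, 138.6]
eef_rot: [0.0, 0.275, 0.961, 0.0]
ft_force: [1.0, 0.5, 0.3]
grip_width: 0.003
```

View pics/wrist7.png

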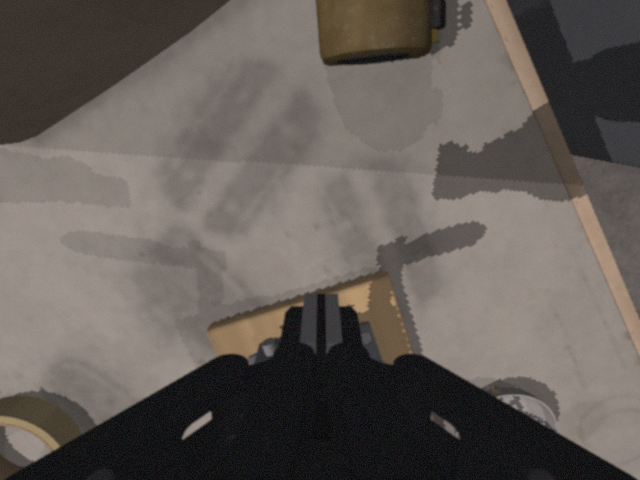

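View pics/s7z.png

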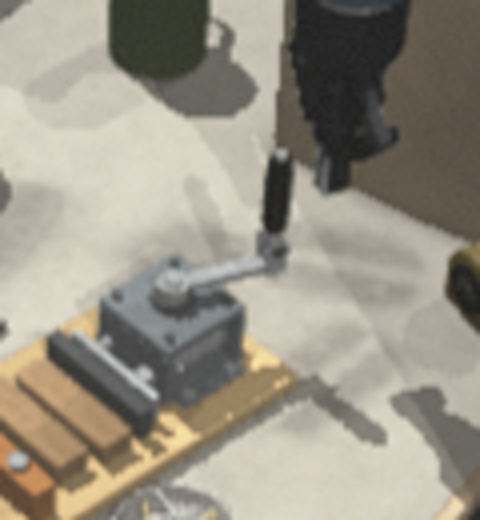

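The handle now stands upright: cap at zoom (281,152), fork at (271,245). I'll locate it precisely with the top and scene views.

```bash
python3 - <<'E'
from h import *
t=snap('top','top8');s=load('scene7')
cv2.imwrite('pics/t8z.png',cv2.resize(t['pixels'][225:305,320:400],None,fx=7,fy=7,interpolation=cv2.INTER_CUBIC))
f=lambda x,y,z: onz(s,330+(x+.5)/4-.5,155+(y+.5)/4-.5,z)
print('cap',f(281,153,180),'pin',f(272,242,104),'spindle',f(172,282,88), 'sleevebot',f(272,230,118),'sleevetop',f(281,160,176))
E
```

```text
cap [479.36679296 -58.99606048 180.        ] pin [476.2410322  -52.60151677 104.        ] spindle [518.78945684   9.49826784  88.        ] sleevebot [475.45009224 -49.52375912 118.        ] sleevetop [477.68005326 -56.88192654 176.        ]
```

View pics/t8z.png

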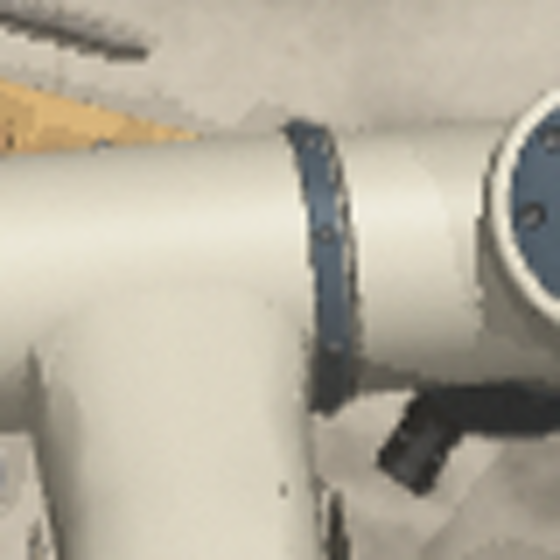

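```bash
python3 - <<'E'
from h import *
w=load('wrist7');u=np.array([.529,.849,0])
T=np.array([456.3,-91.2,138.6])
for d in(-11,0,11):
  for h in (0,19,30): print(d,h,proj(w,T+u*d+[0,0,h]))
E
```

```text
-11 0 [322.46503338 291.48083994]
-11 19 [322.58646874 315.38400016]
-11 30 [322.6723968  332.29795535]
0 0 [322.43191048 315.82851407]
0 19 [322.5462023  342.24542527]
0 30 [322.62669168 360.84938873]
11 0 [322.40017948 339.15303525]
11 19 [322.50783777 367.83810348]
11 30 [322.58331232 387.94795812]
```

```bash
python3 - <<'E'
from h import *
w=load('wrist7')
cv2.imwrite('pics/w7z.png',cv2.resize(w['pixels'][270:470,230:410],None,fx=3,fy=3,interpolation=cv2.INTER_CUBIC))
E
```

```text
(no output)
```

View pics/w7z.png

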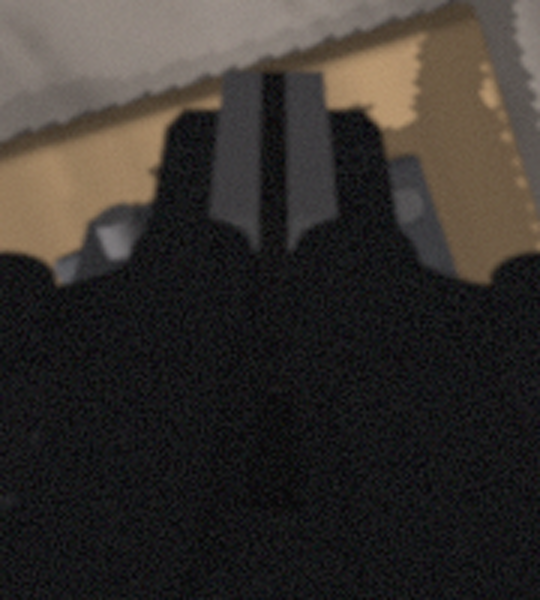

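TCP projection agrees with the visible fingertips. The upright handle axis is at ≈ (477,-53). I'll open the fingers and slide in astride the handle.

```bash
python3 -m crank '[{"delta_pos":[0,0,0],"twist":0},{"delta_pos":[0.03,0,0],"twist":0},{"delta_pos":[0.065,0,0.05],"twist":0},{"delta_pos":[0.065,0,0.1],"twist":0},{"delta_pos":[0.065,0,0.15],"twist":0},{"delta_pos":[0.065,0,0.15],"twist":0}]' 0 40
python3 - <<'E'
from h import *
w=snap('wrist','wrist9')
E
```

```text
time_s: 7.4
ee_pos: [454.2, -88.8, 131.9]
eef_rot: [-0.0, 0.275, 0.962, -0.0]
ft_force: [0.2, 0.0, 0.7]
grip_width: 0.993
```

View pics/wrist9.png

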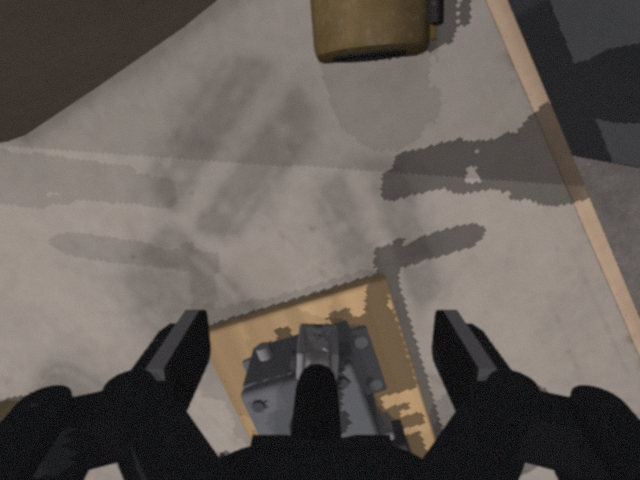

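The sleeve is centred (x ≈ 317) between the open fingers. I'll slide in and close.

```bash
python3 -m crank '[{"delta_pos":[0,0.3,0],"twist":0},{"delta_pos":[0,0.6,0],"twist":0},{"delta_pos":[0,0.9,0],"twist":0},{"delta_pos":[0,1.06,0],"twist":0},{"delta_pos":[0,1.06,0],"twist":0}]' 0 40
python3 -m crank '[{"delta_pos":[0,0,0],"twist":0},{"delta_pos":[0,0,0],"twist":0},{"delta_pos":[0,0,0],"twist":0},{"delta_pos":[0,0,0],"twist":0},{"delta_pos":[0,0,0],"twist":0},{"delta_pos":[0,0,0],"twist":0},{"delta_pos":[0,0,0],"twist":0}]' 255 40
python3 - <<'E'
from h import *
w=snap('wrist','wrist10')
cv2.imwrite('pics/w10z.png',cv2.resize(w['pixels'][230:460,240:400],None,fx=3,fy=3,interpolation=cv2.INTER_CUBIC))
E
```

```text
time_s: 7.95
ee_pos: [477.4, -51.9, 132.2]
eef_rot: [-0.0, 0.274, 0.962, -0.0]
ft_force: [-0.5, -0.2, 0.0]
grip_width: 1.002
time_s: 8.65
ee_pos: [477.2, -53.2, 132.7]
eef_rot: [0.001, 0.275, 0.962, -0.0]
ft_force: [1.9, -2.9, 2.6]
grip_width: 0.223
```

View pics/w10z.png

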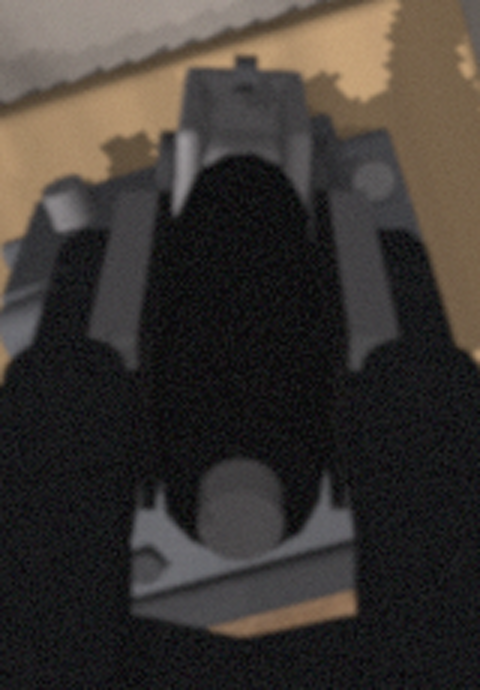

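The handle is gripped fully (0.223) and upright. Next I'll estimate the total gap for the cranking plan and work out the arc rows.

```bash
python3 - <<'E'
from h import *
s=load('scene1')
f=lambda x,y,z: onz(s,290+(x+.5)/5-.5,195+(y+.5)/5-.5,z)
d=np.array([.2233,.9748]);C=np.array([518.5,11])
for n,pts,z in(('fence in',((130,280),(270,405)),47),('b out',((168,292),(278,372)),34),('b in',((197,272),(308,357)),34),('a out',((222,267),(333,347)),34),('a in',((250,250),(362,338)),34),('jaw face',((260,218),(386,318)),43)):
    print(n,[round(float((f(*p,z)[:2]-C)@d),1) for p in pts])
for deg in list(range(5,181,5)):
    a=np.radians(deg);print(deg,round(1.875*(np.sin(a)-.014*(1-np.cos(a))),3),round(1.875*(1-np.cos(a)+.014*np.sin(a)),3))
E
```

```text
fence in [160.4, 161.8]
b out [142.3, 135.0]
b in [119.7, 115.0]
a out [106.3, 99.5]
a in [85.2, 82.7]
jaw face [69.8, 68.2]
5 0.163 0.009
10 0.325 0.033
15 0.484 0.071
20 0.64 0.122
25 0.79 0.187
30 0.934 0.264
35 1.071 0.354
40 1.199 0.456
45 1.318 0.568
50 1.427 0.69
55 1.525 0.821
60 1.611 0.96
65 1.684 1.106
70 1.745 1.258
75 1.792 1.415
80 1.825 1.575
85 1.844 1.738
90 1.849 1.901
95 1.839 2.065
100 1.816 2.226
105 1.778 2.386
110 1.727 2.541
115 1.662 2.691
120 1.584 2.835
125 1.495 2.972
130 1.393 3.1
135 1.281 3.219
140 1.159 3.328
145 1.028 3.426
150 0.889 3.512
155 0.742 3.585
160 0.59 3.646
165 0.434 3.693
170 0.273 3.726
175 0.111 3.745
180 -0.052 3.75
```

```bash
python3 -m crank '[{"delta_pos":[0.08,0.003,0],"twist":0},{"delta_pos":[0.163,0.009,0],"twist":0},{"delta_pos":[0.325,0.033,0],"twist":0},{"delta_pos":[0.484,0.071,0],"twist":0},{"delta_pos":[0.64,0.122,0],"twist":0},{"delta_pos":[0.79,0.187,0],"twist":0},{"delta_pos":[0.934,0.264,0],"twist":0}]' 255 40
python3 - <<'E'
from h import *
o=arm.get_obs();p=o['ee_pos'][:2]-[518.5,11];print(np.linalg.norm(p),np.degrees(np.arctan2(p[1],p[0])))
r=p/np.linalg.norm(p);t=np.array([r[1],-r[0]]);F=o['ft_force'];print('rad',F[:2]@r,'tan',F[:2]@t,F[2])
E
```

```text
time_s: 9.4
ee_pos: [452.1, -24.2, 132.8]
eef_rot: [0.002, 0.275, 0.962, 0.0]
ft_force: [6.5, -4.1, -3.0]
grip_width: 0.225
75.1865137289821 -152.05393298210734
rad -3.8160958304916193 tan -6.609879114589635 -2.9884706807512558
```

Tangential drag is 6.6 N, as expected. I'll continue to 55°.

```bash
cat > f.py <<'E'
from h import *
o=arm.get_obs();p=o['ee_pos'][:2]-[518.5,11];a=np.degrees(np.arctan2(p[1],p[0]))
r=p/np.linalg.norm(p);t=np.array([r[1],-r[0]]);F=o['ft_force']
print('R %.1f turned %.1f rad %.1f tan %.1f'%(np.linalg.norm(p),(-122.75-a)%360,F[:2]@r,F[:2]@t),'t',o['time_s'])
E
python3 -m crank '[{"delta_pos":[0.137,0.09,0],"twist":0},{"delta_pos":[0.265,0.192,0],"twist":0},{"delta_pos":[0.384,0.304,0],"twist":0},{"delta_pos":[0.493,0.426,0],"twist":0},{"delta_pos":[0.591,0.557,0],"twist":0}]'; python3 f.py
python3 - <<'E'
from h import *
s=snap('scene','scene11');cv2.imwrite('pics/s11z.png',cv2.resize(s['pixels'][155:305,290:430],None,fx=4,fy=4,interpolation=cv2.INTER_CUBIC))
E
```

```text
time_s: 9.9
ee_pos: [444.3, 6.9, 132.9]
eef_rot: [0.002, 0.274, 0.962, -0.0]
ft_force: [9.2, -6.6, -4.3]
grip_width: 0.222
R 74.3 turned 54.1 rad -8.8 tan -7.1 t 9.9
```

View pics/s11z.png

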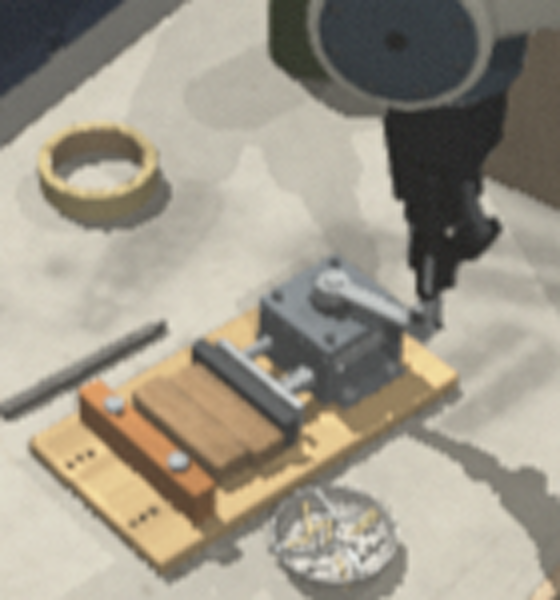

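The strips have already been pushed together. I'll measure the remaining gap to the fence.

```bash
python3 - <<'E'
from h import *
s=load('scene11');C=np.array([518.5,11]);d=np.array([.2233,.9748])
cv2.imwrite('pics/s11zz.png',cv2.resize(s['pixels'][230:300,295:375],None,fx=9,fy=9,interpolation=cv2.INTER_CUBIC))
P=lambda al,lat,z: np.array([*(C+al*d+lat*np.array([d[1],-d[0]])),z])
for al in(150,155,160,165):
  for z in(15,34,47): print(al,z,[((proj(s,P(al,l,z))-[295,230])*9).round() for l in(-40,40)])
E
```

```text
150 15 [array([416., 418.]), array([251., 273.])]
150 34 [array([416., 376.]), array([250., 232.])]
150 47 [array([416., 347.]), array([249., 202.])]
155 15 [array([403., 426.]), array([239., 281.])]
155 34 [array([403., 384.]), array([237., 239.])]
155 47 [array([403., 355.]), array([236., 210.])]
160 15 [array([391., 434.]), array([226., 288.])]
160 34 [array([391., 392.]), array([225., 246.])]
160 47 [array([391., 363.]), array([224., 217.])]
165 15 [array([378., 442.]), array([214., 296.])]
165 34 [array([378., 400.]), array([212., 254.])]
165 47 [array([378., 371.]), array([211., 225.])]
```

View pics/s11zz.png

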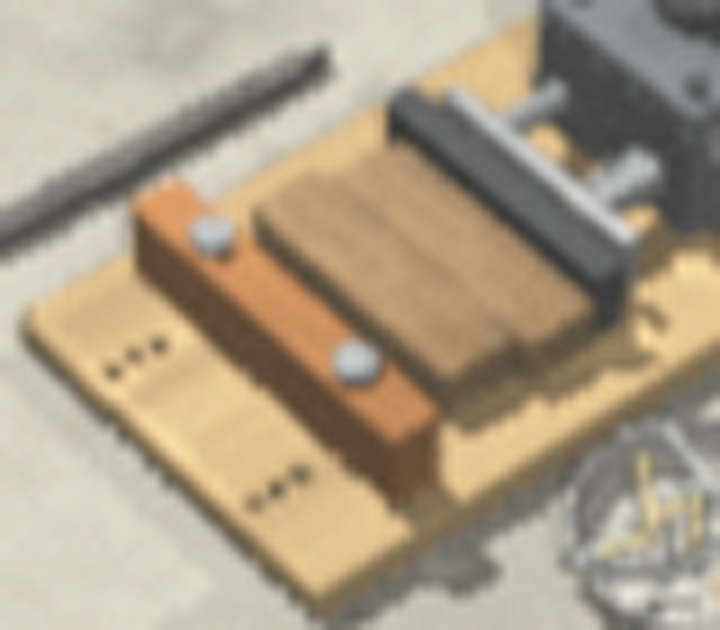

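The gap to the fence is about 16 mm, roughly 60° more, so I expect contact near 115°. I'll continue to 80° with a small inward correction.

```bash
python3 -m crank '[{"delta_pos":[0.066,0.15,0],"twist":0},{"delta_pos":[0.139,0.297,0],"twist":0},{"delta_pos":[0.2,0.449,0],"twist":0},{"delta_pos":[0.247,0.606,0],"twist":0},{"delta_pos":[0.28,0.766,0],"twist":0}]'; python3 f.py
```

```text
time_s: 10.45
ee_pos: [450.1, 37.7, 132.8]
eef_rot: [0.001, 0.274, 0.962, -0.002]
ft_force: [7.0, -11.0, -1.6]
grip_width: 0.221
R 73.4 turned 78.5 rad -10.5 tan -7.7 t 10.45
```

The measured points fit a circle with centre ≈ (519.2, 8.4). I'll re-centre on that and continue 15°.

```bash
sed -i 's/\[518.5,11\]/[519.2,8.4]/; s/-122.75/-124.3/' f.py; python3 -m crank '[{"delta_pos":[-0.01,0.166,0],"twist":0},{"delta_pos":[-0.015,0.33,0],"twist":0},{"delta_pos":[-0.025,0.495,0],"twist":0}]'; python3 f.py
```

```text
time_s: 10.75
ee_pos: [459.6, 53.8, 132.6]
eef_rot: [-0.0, 0.275, 0.962, -0.002]
ft_force: [-0.8, -7.8, 5.8]
grip_width: 0.223
R 74.9 turned 93.0 rad -4.0 tan -6.7 t 10.75
```

```bash
python3 -m crank '[{"delta_pos":[-0.015,0.081,0],"twist":0},{"delta_pos":[-0.033,0.162,0],"twist":0},{"delta_pos":[-0.05,0.242,0],"twist":0}]'; python3 f.py
python3 - <<'E'
from h import *
s=snap('scene','scene12');cv2.imwrite('pics/s12zz.png',cv2.resize(s['pixels'][230:300,295:375],None,fx=9,fy=9,interpolation=cv2.INTER_CUBIC))
E
```

```text
time_s: 11.05
ee_pos: [465.9, 61.1, 132.6]
eef_rot: [-0.001, 0.275, 0.962, -0.002]
ft_force: [-3.9, -4.8, 6.5]
grip_width: 0.222
R 75.0 turned 100.3 rad -0.6 tan -6.2 t 11.05
```

View pics/s12zz.png

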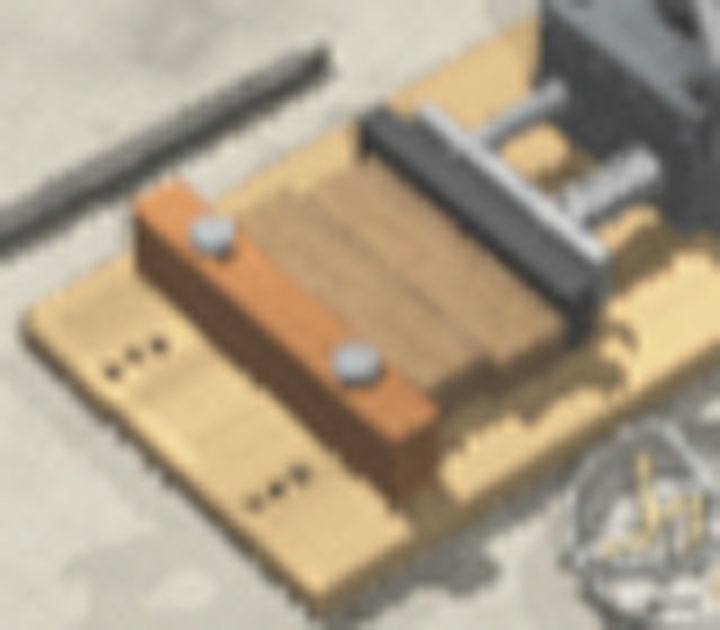

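About 3–4 mm of gap is left. I'll creep from here.

```bash
python3 -m crank '[{"delta_pos":[-0.0155,0.064,0],"twist":0},{"delta_pos":[-0.033,0.127,0],"twist":0}]'; python3 f.py
python3 -m crank '[{"delta_pos":[-0.011,0.031,0],"twist":0},{"delta_pos":[-0.022,0.061,0],"twist":0}]'; python3 f.py
```

```text
time_s: 11.3
ee_pos: [469.6, 64.6, 132.6]
eef_rot: [-0.001, 0.275, 0.962, -0.002]
ft_force: [-3.6, -5.3, 6.9]
grip_width: 0.223
R 75.0 turned 104.3 rad -1.6 tan -6.2 t 11.3
time_s: 11.5
ee_pos: [471.5, 66.3, 132.6]
eef_rot: [-0.001, 0.275, 0.962, -0.002]
ft_force: [-4.3, -4.2, 7.5]
grip_width: 0.221
R 75.0 turned 106.3 rad -0.5 tan -6.0 t 11.5
```

```bash
python3 -m crank '[{"delta_pos":[-0.0105,0.031,0],"twist":0},{"delta_pos":[-0.022,0.0615,0],"twist":0}]'; python3 f.py
python3 -m crank '[{"delta_pos":[-0.012,0.03,0],"twist":0}]'; python3 f.py
python3 -m crank '[{"delta_pos":[-0.012,0.03,0],"twist":0}]'; python3 f.py
```

```text
time_s: 11.7
ee_pos: [473.5, 67.9, 132.6]
eef_rot: [-0.001, 0.275, 0.962, -0.002]
ft_force: [-4.2, -5.2, 6.9]
grip_width: 0.224
R 75.0 turned 108.2 rad -1.5 tan -6.5 t 11.7
time_s: 11.8
ee_pos: [474.5, 68.7, 132.6]
eef_rot: [-0.001, 0.275, 0.962, -0.002]
ft_force: [-3.8, -4.7, 7.8]
grip_width: 0.224
R 75.1 turned 109.2 rad -1.5 tan -5.8 t 11.8
time_s: 11.9
ee_pos: [475.6, 69.5, 132.6]
eef_rot: [-0.001, 0.275, 0.962, -0.002]
ft_force: [-3.8, -4.7, 8.2]
grip_width: 0.22
R 75.1 turned 110.2 rad -1.6 tan -5.9 t 11.9
```

```bash
python3 -m crank '[{"delta_pos":[-0.0128,0.03,0],"twist":0}]' >/dev/null; python3 f.py
python3 -m crank '[{"delta_pos":[-0.013,0.03,0],"twist":0}]'>/dev/null; python3 f.py
python3 -m crank '[{"delta_pos":[-0.0135,0.03,0],"twist":0}]'>/dev/null; python3 f.py
```

```text
R 75.1 turned 111.1 rad -1.0 tan -6.4 t 12.0
R 75.1 turned 112.1 rad -2.5 tan -6.8 t 12.1
R 75.1 turned 113.1 rad -1.5 tan -6.1 t 12.2
```

```bash
python3 -m crank '[{"delta_pos":[-0.014,0.0295,0],"twist":0}]' >/dev/null; python3 f.py
python3 -m crank '[{"delta_pos":[-0.0145,0.029,0],"twist":0}]'>/dev/null; python3 f.py
python3 - <<'E'
from h import *
s=snap('scene','scene13');cv2.imwrite('pics/s13zz.png',cv2.resize(s['pixels'][230:300,295:375],None,fx=9,fy=9,interpolation=cv2.INTER_CUBIC))
E
```

```text
R 75.2 turned 114.1 rad -1.5 tan -6.4 t 12.3
R 75.2 turned 115.1 rad -2.1 tan -6.1 t 12.4
```

View pics/s13zz.png

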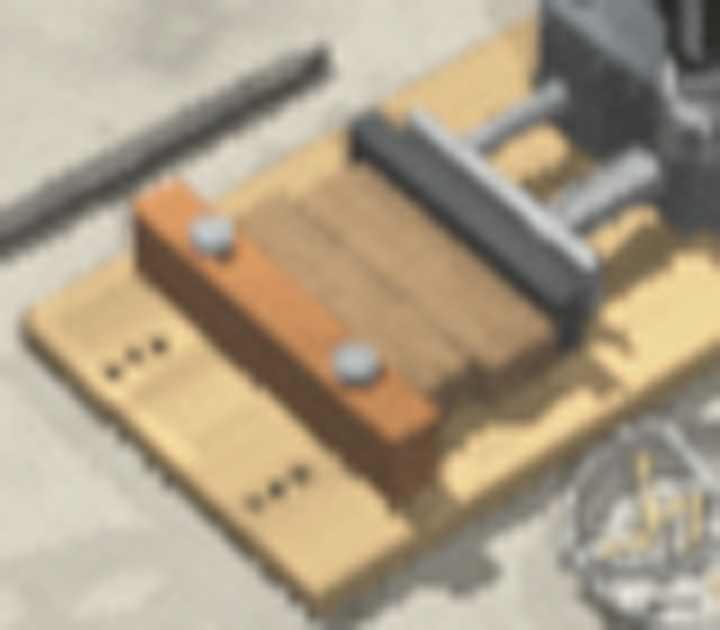

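```bash
python3 -m crank '[{"delta_pos":[-0.017,0.0285,0],"twist":0}]' >/dev/null; python3 f.py
python3 -m crank '[{"delta_pos":[-0.0175,0.028,0],"twist":0}]'>/dev/null; python3 f.py
python3 -m crank '[{"delta_pos":[-0.0175,0.028,0],"twist":0}]'>/dev/null; python3 f.py
```

```text
R 75.2 turned 116.0 rad -1.4 tan -6.0 t 12.55
R 75.2 turned 117.1 rad -2.2 tan -6.5 t 12.65
R 75.2 turned 118.0 rad -2.0 tan -7.6 t 12.75
```

```bash
python3 -m crank '[{"delta_pos":[-0.018,0.0275,0],"twist":0}]' >/dev/null; python3 f.py
python3 -m crank '[{"delta_pos":[-0.018,0.0275,0],"twist":0}]'>/dev/null; python3 f.py
```

```text
R 75.2 turned 118.9 rad -0.9 tan -7.0 t 12.85
R 75.2 turned 119.8 rad -0.8 tan -8.4 t 12.95
```

Contact: the tangential force is rising from a baseline of about 6.2 N. Smaller steps from here.

```bash
python3 -m crank '[{"delta_pos":[-0.0095,0.0135,0],"twist":0}]' >/dev/null; python3 f.py
python3 -m crank '[{"delta_pos":[-0.0095,0.0135,0],"twist":0}]'>/dev/null; python3 f.py
```

```text
R 75.2 turned 120.2 rad 0.1 tan -8.2 t 13.05
R 75.2 turned 120.6 rad -0.7 tan -7.4 t 13.15
```

```bash
python3 -m crank '[{"delta_pos":[-0.0095,0.0135,0],"twist":0}]' >/dev/null; python3 f.py
python3 -m crank '[{"delta_pos":[-0.0095,0.0135,0],"twist":0}]'>/dev/null; python3 f.py
python3 -m crank '[{"delta_pos":[-0.0095,0.0135,0],"twist":0}]'>/dev/null; python3 f.py
```

```text
R 75.2 turned 121.0 rad 0.1 tan -8.3 t 13.25
R 75.2 turned 121.5 rad -0.4 tan -8.2 t 13.35
R 75.2 turned 121.9 rad 0.0 tan -9.4 t 13.45
```

```bash
python3 -m crank '[{"delta_pos":[-0.0098,0.0132,0],"twist":0}]' >/dev/null; python3 f.py
python3 -m crank '[{"delta_pos":[-0.0098,0.0132,0],"twist":0}]'>/dev/null; python3 f.py
python3 -m crank '[{"delta_pos":[-0.0098,0.0132,0],"twist":0}]'>/dev/null; python3 f.py
```

```text
R 75.2 turned 122.4 rad 0.3 tan -9.0 t 13.55
R 75.2 turned 122.8 rad 0.8 tan -10.3 t 13.65
R 75.2 turned 123.2 rad -0.0 tan -10.5 t 13.75
```

The force is ≈10.2 N against the 6.2 N baseline, so jaw pressure is about 20 N. I'll stop turning, hold, and look.

```bash
python3 -m crank '[{"delta_pos":[0,0,0],"twist":0}]' >/dev/null; python3 f.py
python3 -m crank '[{"delta_pos":[0,0,0],"twist":0},{"delta_pos":[0,0,0],"twist":0}]' ; python3 f.py
python3 - <<'E'
from h import *
s=snap('scene','scene14');cv2.imwrite('pics/s14zz.png',cv2.resize(s['pixels'][190:300,295:425],None,fx=5.5,fy=5.5,interpolation=cv2.INTER_CUBIC)); snap('wrist','wrist14')
E
python3 f.py
```

```text
R 75.2 turned 123.3 rad -0.5 tan -10.1 t 13.85
time_s: 14.05
ee_pos: [490.5, 77.9, 132.6]
eef_rot: [-0.002, 0.275, 0.961, -0.002]
ft_force: [-8.1, -4.3, 11.1]
grip_width: 0.223
R 75.2 turned 123.3 rad -0.9 tan -9.2 t 14.05
R 75.2 turned 123.3 rad -0.3 tan -9.7 t 14.15
```

View pics/s14zz.png

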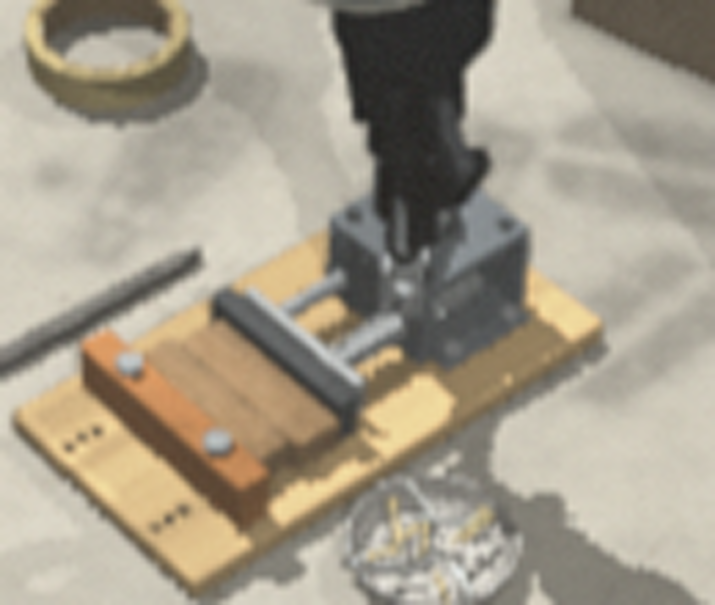

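View pics/wrist14.png

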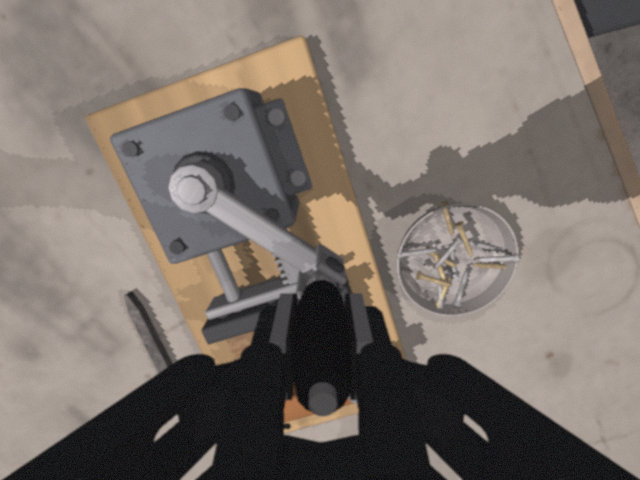

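The strips are closed against the fence and the handle is upright. I'll open, then lift straight off.

```bash
python3 -m crank '[{"delta_pos":[0,0,0],"twist":0},{"delta_pos":[0,0,0],"twist":0},{"delta_pos":[0,0,0],"twist":0},{"delta_pos":[0,0,0],"twist":0},{"delta_pos":[0,0,0],"twist":0},{"delta_pos":[0,0,0],"twist":0}]' 0; python3 f.py
python3 - <<'E'
from h import *
snap('wrist','wrist15')
E
```

```text
time_s: 14.75
ee_pos: [493.4, 79.6, 132.2]
eef_rot: [-0.0, 0.275, 0.962, -0.0]
ft_force: [0.7, -0.0, -0.0]
grip_width: 0.999
R 75.7 turned 125.7 rad -0.2 tan 0.6 t 14.75
```

View pics/wrist15.png

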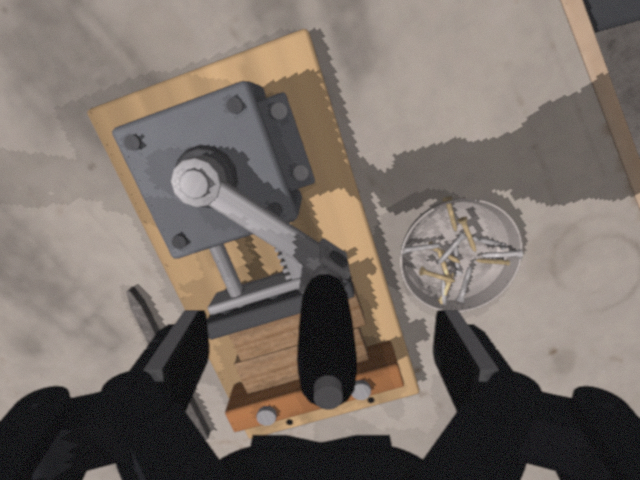

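Released, with zero force. I'll lift clear, then check the crank angle and whether the handle stands.

```bash
python3 -m crank '[{"delta_pos":[0,0,-0.5],"twist":0},{"delta_pos":[0,0,-1.2],"twist":0},{"delta_pos":[0,0,-2],"twist":0},{"delta_pos":[0,0,-2.5],"twist":0},{"delta_pos":[0,0,-2.5],"twist":0}]'
python3 - <<'E'
from h import *
for t in('wrist14','wrist15'):
    pass
s=snap('scene','scene16');cv2.imwrite('pics/s16z.png',cv2.resize(s['pixels'][180:300,295:425],None,fx=5.5,fy=5.5,interpolation=cv2.INTER_CUBIC)); snap('wrist','wrist16')
E
```

```text
time_s: 15.3
ee_pos: [495.0, 79.9, 235.7]
eef_rot: [0.003, 0.275, 0.962, 0.002]
ft_force: [0.1, -0.0, 0.9]
grip_width: 1.006
```

View pics/s16z.png

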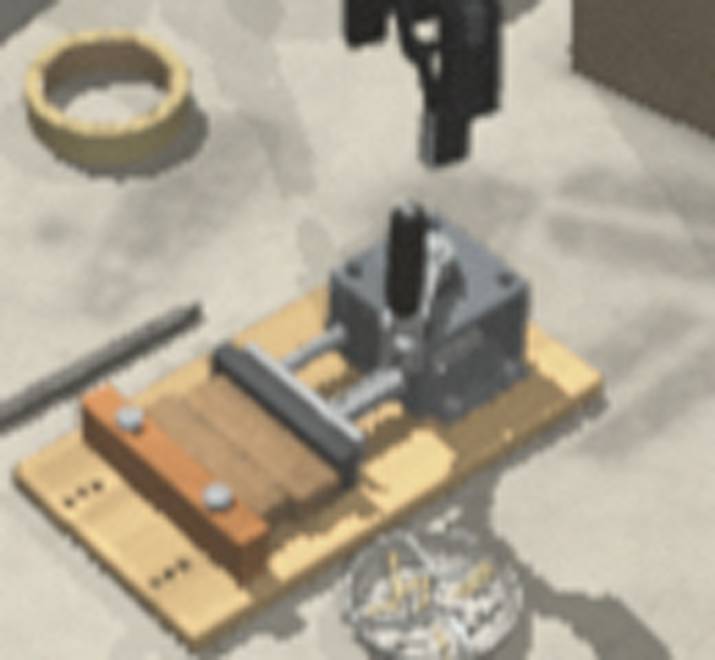

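View pics/wrist16.png

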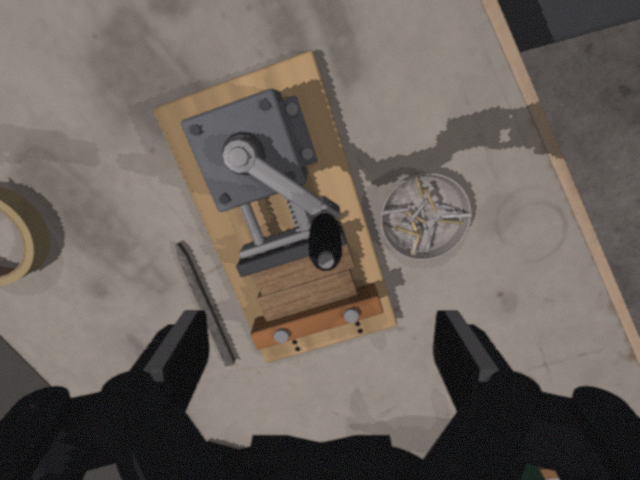

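```bash
python3 - <<'E'
from h import *
a=cv2.cvtColor(load('scene14')['pixels'],6).astype(np.float32);b=cv2.cvtColor(load('scene16')['pixels'],6).astype(np.float32)
up=lambda i:cv2.resize(i,None,fx=8,fy=8,interpolation=cv2.INTER_CUBIC)
for n,(x0,x1,y0,y1) in {'fork':(362,375,238,250),'jaw':(330,362,240,270),'fence':(308,345,248,285)}.items():
    T=up(a[y0:y1,x0:x1]);S=up(b[y0-3:y1+3,x0-3:x1+3])
    r=cv2.matchTemplate(S,T,cv2.TM_CCOEFF_NORMED);_,m,_,l=cv2.minMaxLoc(r);print(n,m,(np.array(l)-24)/8)
w=load('scene16')
C=np.array([519.2,8.4,104]);
for p in((490.5,77.9,104),(493.4,79.6,104)):print(p,proj(w,p))
E
```

```text
fork 0.9970389008522034 [0. 0.]
jaw 0.9986240267753601 [0. 0.]
fence 0.9979022145271301 [0. 0.]
(490.5, 77.9, 104) [367.25386213 238.8202637 ]
(493.4, 79.6, 104) [366.01912111 238.72549615]
```

The fork and jaw did not move on release (shift under 0.13 px), so the crank stayed put. Handing in.

```bash
python3 -c "
from bench import arm
print(arm.finish_job())"
```

```text
the job is handed in; nothing more can be done
None
```

I handed the job in at about 15.4 s. The handle is up and the two strips are clamped against the fence at an estimated 20 N. That pressure comes from handle force, not from a direct reading.

- **Unfolding:** I pinched the folded grip and swung it up. The pads slid off sideways at about 1.25 rad and shut. The over-centre spring then took the handle upright when I backed away; the scene image confirmed it before I cranked.
- **Cranking:** I regrasped the upright handle and turned it about 123° clockwise.
- **Pressure:** The tangential force at the handle rose from a free drag of about 6.2 N to about 10.2 N. At 2 N per 10 N of pressure, that gives about 20 N at the jaw. The force readings scatter by about 0.5 N, so the estimate is good to roughly ±3 N. The highest single reading, 10.5 N, corresponds to about 22 N.
- **Final checks:** After release the tool read zero force and sprang about 3 mm, but the fork and jaw did not move in the scene image (under 0.13 px). The handle stands upright, the strips are closed against the fence, and the gripper is clear above. The nearby bystanders (dish, file and masking tape) look unmoved; I judged that by eye.
- **Disagreement:** My first spindle estimate was about 2.7 mm off. I corrected it from the circle the handle traced while cranking.

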